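Shut the air, sweep the press bed, reset the throttle

TASK

Swing the air valve's lever fully shut (square across the pipe, against its stop); then, keeping it shut, use the upright-handled pusher, not the fingers, to sweep all four steel scraps along the press bed into the scrap tray at its end. Stand the pusher back upright on its black rubber pad, wholly on it and lined up with it, and let go, then open the lever again until it points at the steel setting tab on the arc. Leave the setting tab, the lid stack, the tin and the wrench where they are.

Things in the scene. Friction and masses are not known exactly. Their poses are not given: they have to be found in the camera images.
- valve: ball valve fixed to the bench; origin on the lever's vertical axis at bench height. Steel pipe along its y (170 mm long, 27 mm thick, axis 38 mm up, round 38 mm posts 55 mm tall at y = +-90 mm), brass body up to 62 mm high. A bare steel arc of 135 mm radius (8 mm bar, top 70 mm high) runs below the lever from -x round to +y, with a straight 6 mm spoke at each end.
- lever (a joint): angle of the valve lever, rad: 0 = shut, lever points along the valve's -x, square across the pipe, at a stop; pi/2 = full open, lever points along the valve's +y, along the pipe. Opens clockwise seen from above. Stiff (about 0.25 N m), stays where left.
- lever_grip (a point): point on the top half of the lever's black grip, 85 mm out from the axis, 94 mm above the bench; the point's -x points out along the lever. The grip is 70 mm long (48 to 118 mm from the axis), 14 mm wide, 20 mm tall (84 to 104 mm above the bench).
- set_tab (a joint): angle of the setting tab, in the same sense and from the same zero as the lever's: the lever is to be set to this value. Do not move it.
- tab_mark (a point): top centre of the setting tab, an upright steel block 24 mm (radial) x 12 mm x 22 mm riding on the arc 136 mm from the axis, just beyond the lever's end, top 86 mm above the bench; its -x points radially outward.
- bed: press bed fixed on the bench: dark steel deck 176 mm (x) x 220 mm (y) with its top 45 mm above the bench, origin under the deck's centre at bench height. Green side rails along y, 20 mm above the deck, leave 160 mm clear between them (inner faces x = +-80 mm). The +y end is open. At the -y end the deck drops straight into the scrap tray.
- deck (a point): centre of the deck's top, axes as the bed's; the drop edge is at y = -110 mm
- tray (a point): centre of the scrap tray's floor, 6 mm above the bench; inside 160 mm (x) x 110 mm (y), side walls 65 mm high, end wall 55 mm high, open to the deck on its +y side, the deck edge being 39 mm above the floor
- pad: black rubber pad 180 mm (x) x 70 mm (y) x 6 mm fixed to the bench, where the pusher belongs; origin under its centre at bench height
- pusher: loose pusher, 0.25 kg, standing on the pad at the start: aluminium foot 130 mm (x) x 32 mm (y) x 28 mm tall; on its middle an upright wooden handle 50 mm (x) x 24 mm (y), up to 97 mm high. The same both ways round. Origin at the centre of its underside.
- pusher_grip (a point): point inside the handle, 80 mm above the pusher's underside, for a grip across the 24 mm (y) thickness
- slug0: loose bright steel punch scrap, disc of 28 mm diameter, 16 mm thick, about 75 g, lying flat on the deck at the start; origin at the centre of its underside
- slug1: loose bright steel punch scrap, disc of 28 mm diameter, 16 mm thick, about 75 g, lying flat on the deck at the start; origin at the centre of its underside
- slug2: loose bright steel punch scrap, square 24 x 24 mm, 16 mm thick, about 75 g, lying flat on the deck at the start; origin at the centre of its underside
- slug3: loose bright steel punch scrap, square 24 x 24 mm, 16 mm thick, about 75 g, lying flat on the deck at the start; origin at the centre of its underside
- slug0_mid (a point): centre of slug0
- slug1_mid (a point): centre of slug1
- slug2_mid (a point): centre of slug2
- slug3_mid (a point): centre of slug3
- lid_stack: bystander: stack of gold-coloured can lids, 90 mm across, 72 mm tall; origin at its underside
- tin: bystander: open steel tin, 76 mm across, 90 mm tall; origin at its underside
- wrench: bystander: steel wrench 180 mm long lying flat; origin at the middle of its underside
Mind the look-alikes: they are no part of the job. Several things have the shape of the pusher; the one meant has the colours described above.

How it is judged:
By the outcome, as a careful person would: the job done as asked, in the order asked, and still so for the second after the job is handed in, with the robot touching nothing.
It also fails if it takes over 72 s, if anything falls off the work surface, if the arm or the gripper's body presses on something with over 40 N, if the wrist force passes 120 N, or if a joint passes its speed limit or range.

ROBOT

A 6-joint arm with a two-finger parallel gripper is mounted at the origin on the work surface. World frame = base frame: x ahead of the robot, y to its left, z up, the work surface at z = 0. Lengths are in m, angles in rad, forces in N, time in s.
With the tool pointing down it reaches from about 0.275 to 0.75 m from the base axis. Payload 10.2 kg.
Tool frame: the origin (TCP) lies midway between the tips of the shut fingers; the grasp point (between the pads) lies bot.grasp_offset behind it (bot.grasp_offset is the distance from the TCP to the grasp point, in m); z points along the fingers, y is the line along which they close (so a half turn about z gives the same grasp; the last joint's range is limited). The gripper opens to 85 mm and grips with 20 to 120 N. Pads are 22 mm wide; open, the fingers measure 114 mm over their backs; the gripper's body (76 mm by 85 mm) begins 54 mm behind the grasp point. The pads swing forward as they close: fully open they stand 13 mm farther back than shut.
Start: joints at [-0.223, 0.313, 1.498, -0, 1.331, -0.223], TCP at [0.525, -0, 0.231] pointing down, gripper open.
Joint ranges: [-2.94, 2.94], [-0.97, 2.17], [0.19, 2.56], [-1.23, 4.37], [0.02, 3.11], [-2.88, 2.88]. Speed limits (rad/s): [2.39, 2.39, 3.01, 3.14, 3.14, 3.14].

INTERFACE

Orientations are given as a unit quaternion [w, x, y, z].
In Python, from rig import bot gives the robot as it stands.
- The arm moves only by the tool send_rows, never from a script. Its argument "rows" is a list of rows, each a list of 3 entries, a list of its own where there are three numbers: the turn, a rotation vector about the tool's x, y, z in rad, then the shift along the tool's x, y, z in cm, then the finger opening in cm, from 0 to 8.54. In form: [[[wx, wy, wz], [x, y, z], jaw], ...]. A call has 1 to 5 rows; each row is the pose to reach, as a shift and turn from the pose commanded when the call began, along the tool's axes at that moment; what a row does not reach only later rows make up. A row lasts 1/12 s, in which the tool goes at most 41.7 mm and 7.16 degrees, less where a joint would pass 70% of its speed; a pose out of reach is approached as far as the arm can. A call with a gripper value outside its range is refused whole. The fingers move at their own pace and stop on an object; "newtons" is the grip in N (left out, the last holds). Time passes only in rows, so rows that repeat a pose let the fingers close. It gives the time, the measured TCP pose, the force, the opening and the grip force at its end, in the units of the state.
- bot.get_state(): the state, without advancing time (a new reading comes with each control period).
- bot.read_camera(name): name is "scene" or "side" or "wrist"; returns (picture, depth): 384x512x3 uint8, red, green, blue; 384x512 float32, m along the optical axis (not along the pixel's ray), 0 where there is no reading.
- bot.camera_params(name): a dict with "fx", "fy", "cx", "cy" (pixels), "R" (3x3) and "t" (3): a world point X has camera coordinates R X + t; the wrist camera has in their place "tool_from_camera" (4x4, takes a point from camera to tool coordinates, whose origin is the TCP and whose axes are the flange's). Camera axes: x right, y down, z forward; pixel columns grow to the right and rows downward; lengths in m; the calibration is good to about 2 mm. A picture is of the moment at which its call begins: read the wrist's pose just before it. camera_params takes no time and is no camera call.
- bot.hand_in(): hands the job in; it is judged then, once.
The state is a dict: "clock": time; "joints": joint angles; "dq": joint speeds; "joint_efforts": joint torques, N m; "eef_pos": TCP position; "eef_rot": TCP orientation; "contact_force": force on the tool from outside, world axes, zero at the start; "moment": the same for the moment, N m; "width": finger opening in m; "grasp_force": force on a finger pad.
Only numpy, scipy, OpenCV 4.12 (cv2) and the standard library are available. Lean on these libraries where they do the work, as an engineer would, in place of code of your own. Each camera call takes 0.05 s, during which the arm holds its last target. There are 200 camera calls.

## Working session

There is one attempt and no reset: what is moved stays moved. The work goes in short steps, Python scripts to look and compute and a tool call to move; the robot and the scene stay as the last step left them, time stands still between calls to the robot, and variables do not carry over. Pictures are saved under pics/ and viewed, at most 10 in all, crops included, and the job is handed in when it is done.

Besides the shell and the picture viewer there is one more tool, called as name(argument=value, ...), one argument or row to a line, values as JSON. send_rows: Moves the arm, as the interface text tells. Its arguments: {"type":"object","properties":{"rows":{"type":"array","items":{"type":"array"}},"newtons":{"type":"number"}},"required":["rows"]}

```bash
ls; mkdir -p pics; python3 - <<'E'
from rig import bot
import numpy as np, cv2
s=bot.get_state(); print({k:np.round(v,3).tolist() for k,v in s.items()}, bot.grasp_offset)
ims=[]
for n in("scene","side","wrist"):
    p,d=bot.read_camera(n); np.savez(f"{n}0.npz",p=p,d=d); ims.append(p)
    c=bot.camera_params(n); print(n,{k:np.round(v,3).tolist() for k,v in c.items()})
for n,p in zip(("scene","side"),ims): cv2.imwrite(f"pics/{n}0.png",cv2.resize(p[:,:,::-1],(800,600),interpolation=cv2.INTER_CUBIC))
E
```

```text
pics
{'clock': 0.0, 'joints': [-0.223, 0.313, 1.498, 0.0, 1.331, -0.223], 'dq': [-0.001, -0.002, 0.0, -0.003, -0.001, 0.0], 'joint_efforts': [-0.001, -41.226, -25.974, -0.0, 0.004, -0.0], 'eef_pos': [0.525, 0.0, 0.231], 'eef_rot': [-0.001, 0.707, 0.707, -0.0], 'contact_force': [0.842, 0.905, 0.649], 'moment': [-0.057, -0.027, 0.025], 'grasp_force': 0.0, 'width': 0.085} 0.0187
scene {'fx': 377.001, 'fy': 377.001, 'cx': 253.097, 'cy': 190.039, 'R': [[0.828, 0.56, 0.012], [0.323, -0.461, -0.827], [-0.457, 0.689, -0.563]], 't': [-0.381, -0.118, 1.436]}
side {'fx': 452.709, 'fy': 452.709, 'cx': 265.003, 'cy': 191.572, 'R': [[0.758, -0.653, -0.003], [-0.362, -0.417, -0.834], [0.543, 0.633, -0.552]], 't': [-0.399, 0.238, 1.366]}
wrist {'fx': 279.408, 'fy': 279.408, 'cx': 256.501, 'cy': 191.285, 'tool_from_camera': [[0.001, -0.956, -0.295, 0.074], [1.0, 0.0, 0.001, -0.0], [-0.001, -0.295, 0.956, -0.142], [0.0, 0.0, 0.0, 1.0]]}
```

View pics/scene0.png

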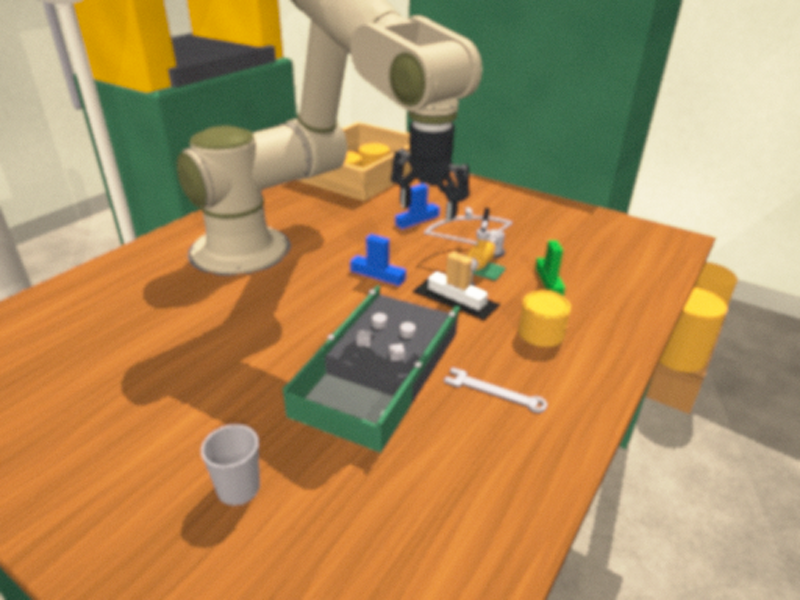

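View pics/side0.png

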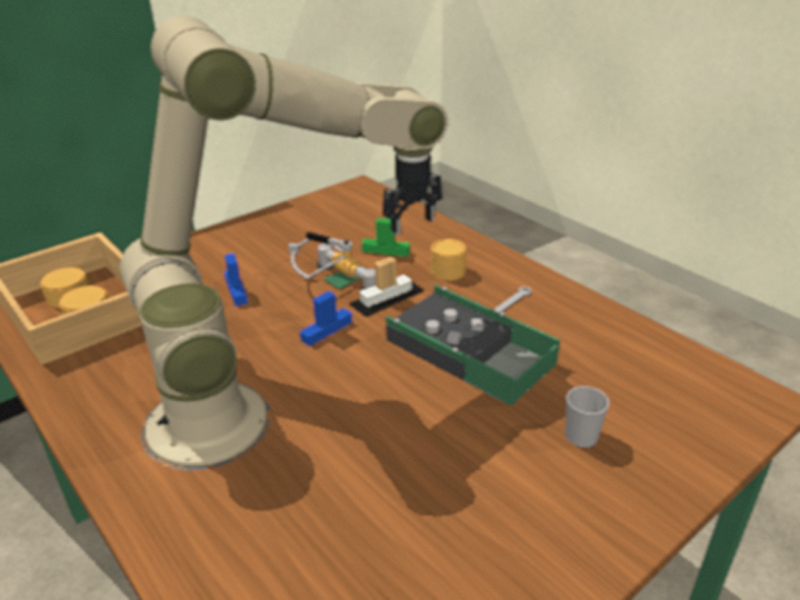

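The pusher meant is the silver-footed, wooden-handled one on the black pad, at scene (458,280) and side (387,283). The blue pushers at scene (377,262) and (417,208) and the green one at (551,270) are look-alikes. The bed is at scene (375,365). The valve, with its lever's black grip, is at scene (485,230).

```bash
cat > h.py <<'E'
from rig import bot
import numpy as np, cv2
from scipy.spatial.transform import Rotation as Ro
def shot(n):
    s=bot.get_state(); p,d=bot.read_camera(n); return s,p,d
def T_tool(s):
    q=np.array(s["eef_rot"]); T=np.eye(4); T[:3,:3]=Ro.from_quat(q[[1,2,3,0]]).as_matrix(); T[:3,3]=s["eef_pos"]; return T
def extr(n,s):
    c=bot.camera_params(n)
    if n=="wrist": T=T_tool(s)@np.array(c["tool_from_camera"])
    else:
        T=np.eye(4); R=np.array(c["R"]); T[:3,:3]=R.T; T[:3,3]=-R.T@np.array(c["t"])
    return c,T
def cloud(n,s,d):
    c,T=extr(n,s); v,u=np.mgrid[:384,:512]
    X=np.stack([(u-c["cx"])/c["fx"]*d,(v-c["cy"])/c["fy"]*d,d],-1)
    return X@T[:3,:3].T+T[:3,3]
def plane(n,s,uv,z):
    c,T=extr(n,s); uv=np.atleast_2d(uv).astype(float)
    r=np.c_[(uv[:,0]-c["cx"])/c["fx"],(uv[:,1]-c["cy"])/c["fy"],np.ones(len(uv))]@T[:3,:3].T
    return T[:3,3]+r*((z-T[2,3])/r[:,2])[:,None]
def rect(xy):
    (c,(w,h),a)=cv2.minAreaRect((np.asarray(xy)*1000).astype(np.float32))
    return np.round(c,1),round(w,1),round(h,1),round(a,1)
E
python3 - <<'E'
from h import *
s=bot.get_state()
for n in("scene","side"):
    z=np.load(n+"0.npz"); p,d=z["p"],z["d"]; W=cloud(n,s,d); hsv=cv2.cvtColor(p,cv2.COLOR_RGB2HSV); H,S,V=[hsv[...,i].astype(int) for i in range(3)]
    ok=(d>0)&(W[...,0]>.15)&(W[...,0]<.95)&(abs(W[...,1])<.6)&(W[...,2]>-.02)
    print(n,"table z",np.median(W[...,2][ok&(abs(W[...,2])<.01)]))
    ms={"green":ok&(H>60)&(H<95)&(S>90)&(W[...,2]>.02)&(W[...,2]<.12),"alu":ok&(S<60)&(V>130)&(W[...,2]<.12)&(W[...,2]>.02),
    "gold":ok&(H>15)&(H<30)&(S>120)&(W[...,2]>.03)&(W[...,2]<.12),"dark":ok&(V<70)&(S<110)&(W[...,2]<.13),"blue":ok&(H>100)&(H<130)&(S>120)&(W[...,2]>.01)}
    for k,m in ms.items():
        nl,L,st,_=cv2.connectedComponentsWithStats(m.astype(np.uint8))
        for i in range(1,nl):
            if st[i,4]>25:
                P=W[L==i]; print(k,st[i].tolist(),np.round(np.median(P,0),3),"z",np.round(np.percentile(P[:,2],[5,95]),3),rect(P[:,:2]))
E
```

```text
scene table z 0.00026199521879721743
green [344, 155, 16, 32, 263] [0.685 0.272 0.041] z [0.024 0.097] (array([678. , 286.2]), 25.2, 123.7, 37.8)
green [182, 189, 88, 96, 1513] [ 0.562 -0.321  0.047] z [0.023 0.066] (array([ 545.4, -187.5]), 174.2, 314.3, 8.5)
green [270, 204, 21, 30, 136] [ 0.616 -0.103  0.064] z [0.055 0.067] (array([608.3, -89.5]), 18.7, 157.7, 8.5)
alu [306, 141, 16, 19, 130] [0.528 0.308 0.068] z [0.033 0.103] (array([518.3, 296.5]), 39.0, 120.4, 2.2)
alu [275, 175, 37, 20, 265] [0.553 0.106 0.033] z [0.021 0.035] (array([541. , 115.1]), 34.5, 129.9, 85.3)
alu [237, 199, 12, 11, 100] [ 0.491 -0.104  0.057] z [0.044 0.063] (array([481.7, -91.6]), 33.1, 62.0, 28.7)
alu [255, 205, 12, 11, 99] [ 0.551 -0.097  0.057] z [0.044 0.062] (array([542.5, -86.5]), 32.7, 58.7, 25.8)
alu [228, 211, 9, 11, 84] [ 0.5   -0.168  0.059] z [0.045 0.062] (array([ 491.5, -155.3]), 23.1, 55.6, 36.7)
alu [248, 219, 12, 12, 112] [ 0.572 -0.163  0.058] z [0.045 0.063] (array([ 564.7, -151.2]), 29.9, 55.0, 42.2)
alu [130, 272, 35, 47, 1209] [ 0.515 -0.497  0.065] z [0.027 0.09 ] (array([ 5
[... 2070 characters left out ...]
.106] (array([535.3, 114.8]), 31.3, 50.2, 85.5)
dark [197, 149, 13, 6, 40] [0.487 0.326 0.099] z [0.092 0.107] (array([485.1, 328.1]), 11.8, 58.9, 19.2)
dark [225, 182, 45, 20, 175] [0.503 0.093 0.007] z [0.003 0.012] (array([535.4, 109.2]), 67.4, 176.1, 85.8)
dark [293, 204, 35, 28, 507] [ 0.554 -0.209  0.045] z [0.019 0.05 ] (array([ 554.6, -195.9]), 136.7, 66.2, 13.3)
dark [248, 209, 50, 34, 465] [ 0.445 -0.136  0.026] z [0.008 0.043] (array([ 443.9, -129.7]), 11.0, 217.4, 9.0)
blue [144, 163, 14, 31, 218] [0.261 0.356 0.038] z [0.016 0.099] (array([267.5, 376.5]), 131.5, 27.0, 74.2)
blue [193, 187, 32, 34, 486] [0.336 0.083 0.033] z [0.014 0.098] (array([342.8,  89.5]), 126.1, 35.7, 5.6)
```

```bash
python3 - <<'E'
from h import *
s=bot.get_state(); z=np.load("wrist0.npz"); p,d=z["p"],z["d"]; W=cloud("wrist",s,d)
cv2.imwrite("pics/wrist0.png",cv2.resize(p[:,:,::-1],(800,600),interpolation=cv2.INTER_CUBIC))
hsv=cv2.cvtColor(p,cv2.COLOR_RGB2HSV); H,S,V=[hsv[...,i].astype(int) for i in range(3)]
Z=W[...,2]; ok=(d>0)&(Z<.13)&(W[...,1]<.25)
print("table",np.median(Z[ok&(abs(Z)<.01)]))
ms={"railtop":ok&(H>60)&(H<95)&(S>90)&(Z>.055)&(Z<.08),"slugs":ok&(S<70)&(V>100)&(Z>.054)&(Z<.07)&(W[...,1]<.02),"deck":ok&(Z>.04)&(Z<.05)&(V<110)&(W[...,1]<.02),
"foot":ok&(S<70)&(V>110)&(Z>.026)&(Z<.042)&(W[...,1]>.02),"handle":ok&(Z>.093)&(Z<.12)&(H<30)&(S>60),"pad":ok&(V<80)&(Z<.013)&(Z>.0025)&(W[...,1]>.02)}
for k,m in ms.items():
    nl,L,st,_=cv2.connectedComponentsWithStats(m.astype(np.uint8))
    for i in range(1,nl):
        if st[i,4]>40:
            P=W[L==i]; print(k,st[i].tolist(),np.round(np.median(P,0),3),"z",np.round(np.percentile(P[:,2],[5,95]),3),rect(P[:,:2]))
E
```

```text
table 0.00016260664951966985
railtop [318, 170, 6, 21, 106] [ 0.597 -0.007  0.065] z [0.064 0.066] (array([597.5,  -6.9]), 5.9, 23.6, 4.9)
railtop [174, 191, 11, 20, 119] [ 0.433 -0.033  0.065] z [0.063 0.066] (array([433.2, -33.1]), 6.8, 25.1, 11.1)
railtop [320, 201, 14, 106, 651] [ 0.611 -0.101  0.065] z [0.06  0.066] (array([ 613. , -108.2]), 6.7, 154.9, 8.8)
railtop [181, 216, 33, 108, 754] [ 0.448 -0.124  0.065] z [0.056 0.066] (array([ 449.3, -134.8]), 6.9, 160.3, 9.0)
railtop [329, 313, 9, 28, 150] [ 0.628 -0.213  0.065] z [0.057 0.066] (array([ 630.1, -216.9]), 7.1, 52.6, 9.2)
slugs [318, 190, 10, 11, 85] [ 0.6   -0.024  0.068] z [0.061 0.069] (array([601. , -25.1]), 9.3, 12.7, 9.0)
slugs [176, 211, 10, 11, 76] [ 0.436 -0.05   0.068] z [0.064 0.069] (array([435.4, -50.6]), 9.8, 13.3, 18.0)
slugs [266, 237, 23, 23, 392] [ 0.55  -0.096  0.061] z [0.057 0.062] (array([550.3, -97.7]), 26.8, 27.4, 57.4)
slugs [219, 242, 23, 22, 382] [ 0.491 -0.103  0.061] z [0.056 0.062] (array([ 491.1, -103.8]), 27.3, 26.9, 1.2)
slugs [225, 281, 25, 24, 344] [ 0.499 -0.161  0.061] z [0.056 0.062
[... 869 characters left out ...]
.044 0.049] (array([ 500.3, -149.1]), 17.6, 22.8, 16.5)
deck [272, 272, 9, 13, 51] [ 0.55  -0.151  0.046] z [0.044 0.046] (array([ 549.2, -149.9]), 9.6, 19.6, 26.5)
foot [243, 26, 33, 15, 93] [0.529 0.145 0.034] z [0.027 0.041] (array([526.9, 148.5]), 12.3, 35.3, 87.1)
foot [211, 47, 117, 41, 2229] [0.524 0.113 0.034] z [0.032 0.035] (array([538. , 115.6]), 32.1, 130.0, 85.5)
handle [244, 40, 57, 35, 1621] [0.537 0.115 0.103] z [0.1   0.104] (array([537.6, 115.7]), 24.3, 49.9, 85.1)
pad [194, 41, 91, 62, 2287] [0.481 0.096 0.006] z [0.005 0.007] (array([504.4, 112.9]), 68.8, 110.0, 89.2)
pad [314, 44, 29, 60, 1062] [0.615 0.112 0.006] z [0.005 0.007] (array([609.3, 110.6]), 66.9, 33.9, 89.9)
```

View pics/wrist0.png

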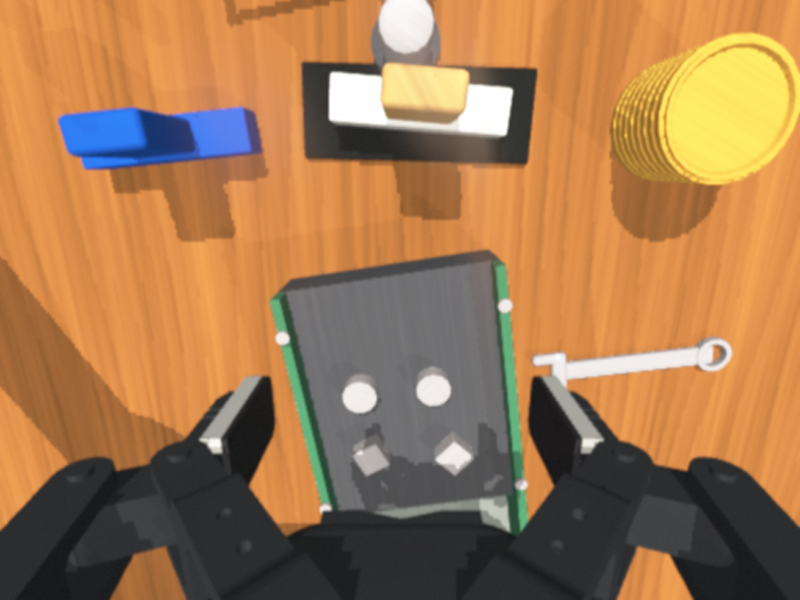

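send_rows(
  rows=[
    [[0,0,0],[4,-1,0],8.5],
    [[0,0,0],[8,-2,0],8.5],
    [[0,0,0],[12,-3,0],8.5],
    [[0,0,0],[16,-4,0],8.5],
    [[0,0,0],[20,-4,0],8.5],
  ],
)

```text
clock: 0.57
eef_pos: [0.4834, 0.2018, 0.2315]
eef_rot: [-0.0, 0.707, 0.707, -0.0]
contact_force: [1.6, 0.7, 0.2]
width: 0.085
grasp_force: 0.0
```

The wrist picture shows the aluminium and wood pusher on the black pad at (420,100), with the blue look-alike to its left at (160,135). The four slugs are at (360,396), (433,388), (370,459) and (453,456). Next I measure the valve and the pad.

```bash
python3 - <<'E'
from h import *
# pad hull from wrist0
s0=dict(eef_pos=[.525,0,.231],eef_rot=[0,.70711,.70711,0])
z=np.load("wrist0.npz"); p,d=z["p"],z["d"]; W=cloud("wrist",s0,d); V=p.max(-1)
m=(V<80)&(abs(W[...,2]-.006)<.003)&(W[...,1]>.05)&(d>0)&(W[...,0]>.43)
print("pad",rect(W[m][:,:2]))
s,p,d=shot("wrist"); np.savez("wrist1.npz",p=p,d=d); W=cloud("wrist",s,d); Z=W[...,2]
print(s["eef_pos"])
cv2.imwrite("pics/wrist1.png",cv2.resize(p[:,:,::-1],(800,600),interpolation=cv2.INTER_CUBIC))
hsv=cv2.cvtColor(p,cv2.COLOR_RGB2HSV); H,S,V=[hsv[...,i].astype(int) for i in range(3)]
ok=(d>0)&(W[...,1]>.15)&(W[...,1]<.5)&(W[...,0]>.3)&(W[...,0]<.7)
ms={"grip":ok&(V<80)&(Z>.09)&(Z<.115),"tab":ok&(S<80)&(V>80)&(Z>.08)&(Z<.09),"arc":ok&(S<80)&(Z>.064)&(Z<.076),"post":ok&(S<80)&(Z>.051)&(Z<.058),"pipe":ok&(Z>.045)&(Z<.0525)&(S<80)}
for k,m in ms.items():
    nl,L,st,_=cv2.connectedComponentsWithStats(m.astype(np.uint8))
    for i in range(1,nl):
        if st[i,4]>25:
            P=W[L==i]; print(k,st[i].tolist(),np.round(np.median(P,0),3),"z",np.round(np.percentile(P[:,2],[5,95]),3),rect(P[:,:2]))
P=W[ms["arc"]]; A=np.c_[2*P[:,:2],np.ones(len(P))]
for _ in range(6):
    x=np.linalg.lstsq(A,(P[:,:2]**2).sum(1),rcond=None)[0]; r=np.sqrt(x[2]+x[0]**2+x[1]**2)
    k=abs(np.hypot(*(P[:,:2]-x[:2]).T)-r); q=k<max(.006,np.percentile(k,70)); P,A=P[q],A[q]
print("arc fit",x[:2],r,len(P))
E
```

```text
pad (array([537.7, 111.8]), 68.2, 176.6, 88.4)
[0.48335304 0.20183656 0.23145583]
grip [245, 6, 15, 41, 81] [0.477 0.344 0.102] z [0.1   0.104] (array([478.7, 340.4]), 2.2, 32.1, 20.0)
grip [259, 48, 16, 35, 76] [0.492 0.307 0.103] z [0.1   0.104] (array([491.2, 310.1]), 2.4, 30.6, 26.1)
tab [188, 1, 27, 32, 418] [0.433 0.353 0.086] z [0.084 0.087] (array([432.3, 353.4]), 11.9, 24.5, 41.3)
arc [209, 0, 34, 22, 278] [0.45  0.364 0.069] z [0.067 0.071] (array([452.8, 366. ]), 33.7, 8.3, 31.3)
arc [293, 0, 15, 115, 647] [0.526 0.326 0.068] z [0.067 0.07 ] (array([525.8, 319.5]), 104.2, 6.2, 86.6)
arc [164, 24, 118, 132, 1622] [0.408 0.259 0.069] z [0.067 0.071] (array([426.7, 264.3]), 111.0, 133.4, 39.8)
arc [208, 26, 8, 10, 28] [0.44  0.344 0.071] z [0.068 0.075] (array([440. , 344.4]), 10.2, 0.8, 39.0)
post [272, 20, 28, 68, 983] [0.515 0.339 0.054] z [0.051 0.056] (array([511.3, 327.1]), 63.9, 26.7, 86.7)
post [304, 32, 3, 17, 27] [0.533 0.34  0.053] z [0.052 0.055] (array([533.1, 340.4]), 14.7, 2.2, 85.8)
post [278, 167, 30, 47, 692] [0.526 0.166 0.055] z [0.051 0.056] (array([525.8, 177.9]), 35.2, 57.5, 4.8)
pipe [278, 55, 19, 32, 359] [0.518 0.314 0.051] z [0.049 0.052] (array([514.6, 311.2]), 30.2, 19.5, 87.2)
pipe [278, 167, 29, 43, 484] [0.524 0.19  0.05 ] z [0.046 0.052] (array([522.7, 181.4]), 36.7, 49.0, 13.0)
arc fit [0.46062577 0.29651037] 0.06646424060471504 970
```

View pics/wrist1.png

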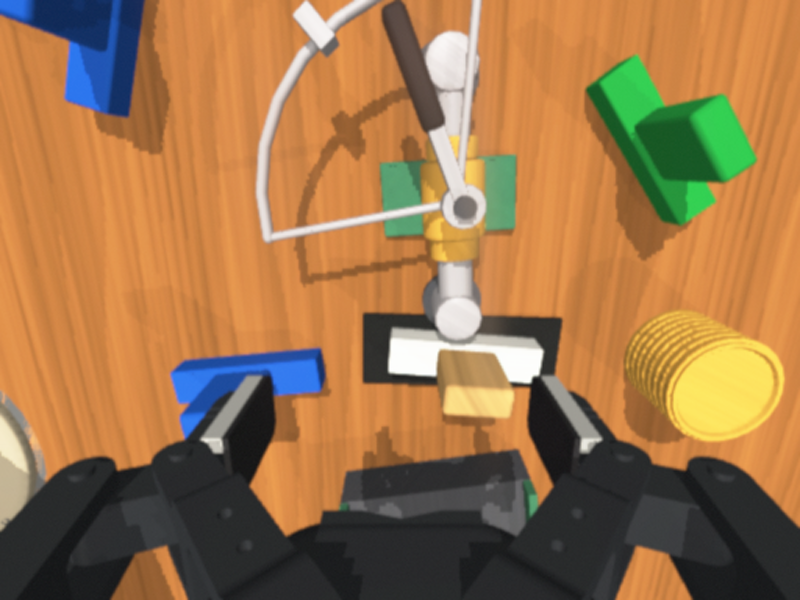

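The wrist picture shows the lever hub at (464,207), the dark grip from (390,5) to (432,125), the setting tab at (315,27), and the spokes to the arc corner at (268,237) and to the top at (478,0). The lever stands between the full-open spoke and the tab.

```bash
python3 - <<'E'
from h import *
s=bot.get_state(); z=np.load("wrist1.npz"); p,d=z["p"],z["d"]; W=cloud("wrist",s,d); Z=W[...,2]
hsv=cv2.cvtColor(p,cv2.COLOR_RGB2HSV); S,V=hsv[...,1].astype(int),hsv[...,2].astype(int)
a=np.array([.52,.252])
def fit(P): vx,vy,x,y=cv2.fitLine((P[:,:2]*1000).astype(np.float32),cv2.DIST_HUBER,0,.01,.01).ravel(); return np.array([x,y])/1000,np.array([vx,vy])
arcm=(d>0)&(S<80)&(Z>.064)&(Z<.076)
P=W[arcm]
for it in range(4):
    r=P[:,:2]-a; R=np.hypot(*r.T); t=np.degrees(np.arctan2(r[:,1],r[:,0]))
    s1=P[(R>.03)&(R<.122)&(abs(t-176.6)<4)]; s2=P[(R>.03)&(R<.122)&(abs(t-86.6)<4)]
    (c1,d1),(c2,d2)=fit(s1),fit(s2); k=np.linalg.solve(np.c_[d1,-d2],c2-c1); a=c1+k[0]*d1
arc=P[(abs(R-.135)<.008)&(t>100)&(t<172)]
from scipy.optimize import least_squares
f=least_squares(lambda c:np.hypot(*(arc[:,:2]-c[:2]).T)-.135,a,loss="soft_l1",f_scale=.002)
print("axis spokes",a,"arcfit",f.x,"spoke dirs",np.degrees(np.arctan2(d1[1],d1[0]))%180,np.degrees(np.arctan2(d2[1],d2[0]))%180)
hub=(d>0)&(np.hypot(W[...,0]-a[0],W[...,1]-a[1])<.02)&(Z>.075); print("hub",np.median(W[hub],0),rect(W[hub][:,:2]),np.percentile(Z[hub],[5,50,95]))
for nm,z0,z1,lo,hi in (("grip",.098,.108,.04,.125),("tab",.082,.09,.12,.15)):
    r=W[...,:2]-a; R=np.hypot(r[...,0],r[...,1]); m=(d>0)&(Z>z0)&(Z<z1)&(R>lo)&(R<hi); Q=W[m]; rc=rect(Q[:,:2])
    c=np.array(rc[0])/1000-a; v=fit(Q)[1]; print(nm,len(Q),rc,"bearing",np.degrees(np.arctan2(c[1],c[0])),"dir",np.degrees(np.arctan2(v[1],v[0]))%180,"R",np.hypot(*c), "V",np.median(V[m]))
E
```

```text
Traceback (most recent call last):
cv2.error: OpenCV(4.12.0) /io/opencv/modules/imgproc/src/linefit.cpp:50: error: (-215:Assertion failed) count > 0 in function 'fitLine2D_wods'
```

```bash
cat > valve.py <<'E'
from h import *
s=bot.get_state(); z=np.load("wrist1.npz"); p,d=z["p"],z["d"]; W=cloud("wrist",s,d); Z=W[...,2]
hsv=cv2.cvtColor(p,cv2.COLOR_RGB2HSV); S,V=hsv[...,1].astype(int),hsv[...,2].astype(int)
def fit(P): vx,vy,x,y=cv2.fitLine((P[:,:2]*1000).astype(np.float32),cv2.DIST_HUBER,0,.01,.01).ravel(); return np.array([x,y])/1000,np.array([vx,vy])
arcm=(d>0)&(S<80)&(Z>.064)&(Z<.076)&(W[...,1]>.2); P=W[arcm]
s2=P[(P[:,0]>.505)&(P[:,1]>.26)]; i=np.argmin(P[:,1]); print("n",len(P),"s2",rect(s2[:,:2]))
left=P[(P[:,0]<.5)&(P[:,0]>.41)&(P[:,1]<.27)]; print("s1",rect(left[:,:2]),left[:,:2].min(0),left[:,:2].max(0))
(c1,d1),(c2,d2)=fit(left),fit(s2); k=np.linalg.solve(np.c_[d1,-d2],c2-c1); a=c1+k[0]*d1
print("axis",a,"dirs",[np.degrees(np.arctan2(v[1],v[0]))%180 for v in(d1,d2)])
R=np.hypot(*(P[:,:2]-a).T); print("R pct",np.percentile(R,[50,80,95,99]))
r=W[...,:2]-a; R=np.hypot(r[...,0],r[...,1]); hub=(d>0)&(R<.02)&(Z>.075); print("hub",np.median(W[hub],0),rect(W[hub][:,:2]),np.percentile(Z[hub],[5,50,95]))
for nm,z0,z1,lo,hi in (("grip",.098,.108,.04,.125),("tab",.082,.09,.12,.15)):
    m=(d>0)&(Z>z0)&(Z<z1)&(R>lo)&(R<hi); Q=W[m]; rc=rect(Q[:,:2])
    c=np.array(rc[0])/1000-a; v=fit(Q)[1]; print(nm,len(Q),rc,"bearing",np.degrees(np.arctan2(c[1],c[0])),"dir",np.degrees(np.arctan2(v[1],v[0]))%180,"R",np.hypot(*c),"V",np.median(V[m]))
E
python3 valve.py
```

```text
n 2582 s2 (array([525.2, 325.9]), 104.2, 6.2, 86.8)
s1 (array([454.9, 245.3]), 91.6, 5.9, 10.6) [0.41003002 0.2351531 ] [0.49952054 0.25605226]
axis [0.52157503 0.2581187 ] dirs [np.float32(10.6540365), np.float32(87.17773)]
R pct [0.13035053 0.13419817 0.13673047 0.13777542]
hub [0.5192336  0.25978047 0.10055187] (array([519.3, 259.5]), 26.8, 32.3, 53.1) [0.09828848 0.10055187 0.1065932 ]
grip 1552 (array([506., 250.]), 26.8, 239.5, 10.8) bearing -152.46863495942014 dir 105.86485 R 0.01756401963427039 V 91.0
tab 716 (array([563.4, 277.2]), 207.7, 271.7, 20.7) bearing 24.523334884143893 dir 118.232574 R 0.04597199404125953 V 213.0
```

```bash
cat >> valve.py <<'E'
print("----")
from scipy.optimize import least_squares
a=np.array([.5195,.2595])
for c0 in ([.512,.345],[.526,.170]):
    c0=np.array(c0)
    for _ in range(3):
        m=(d>0)&(S<90)&(abs(Z-.055)<.0035)&(np.hypot(W[...,0]-c0[0],W[...,1]-c0[1])<.024)
        c,r=cv2.minEnclosingCircle((W[m][:,:2]*1000).astype(np.float32)); c0=np.array(c)/1000
    print("post",c,r,m.sum())
pp=W[(d>0)&(S<90)&(abs(Z-.05)<.0025)&(abs(W[...,0]-.52)<.014)&(W[...,1]>.19)&(W[...,1]<.33)]; print("pipe ridge",fit(pp),len(pp))
br=W[(d>0)&(hsv[...,0]>10)&(hsv[...,0]<30)&(S>120)&(Z>.056)&(Z<.066)&(np.hypot(W[...,0]-a[0],W[...,1]-a[1])<.06)]; print("brass",rect(br[:,:2]))
m=(d>0)&(Z>.098)&(Z<.108)&(V<130)&(np.hypot(W[...,0]-a[0],W[...,1]-a[1])<.125)&(np.hypot(W[...,0]-a[0],W[...,1]-a[1])>.05)&(W[...,1]>.29)
print("grip",m.sum(),rect(W[m][:,:2]),np.degrees(np.arctan2(*fit(W[m])[1][::-1])))
arc=P[(np.hypot(*(P[:,:2]-a).T)>.125)&(P[:,0]<.50)]
f=least_squares(lambda c:np.hypot(*(arc[:,:2]-c[:2]).T)-.135,a,loss="soft_l1",f_scale=.002); print("arc centre",f.x,len(arc))
E
python3 valve.py | sed -n '/----/,$p'
```

```text
----
post (516.1129150390625, 342.35784912109375) 23.100435256958008 913
post (525.2813110351562, 173.3446502685547) 23.176239013671875 651
pipe ridge (array([0.520224  , 0.26931432], dtype=float32), array([ 0.07018033, -0.99753433], dtype=float32)) 587
brass (array([521.3, 257.7]), 32.7, 85.4, 3.8)
grip 1294 (array([488.9, 335.8]), 14.0, 64.9, 22.7) -67.63192
arc centre [0.52291416 0.25705195] 1344
```

Valve axis about (0.522, 0.258), yaw +3.9°, lever bearing 112.6° (71° open), and shut bearing 183.9°. Moving to grasp the lever.

send_rows(
  rows=[
    [[0,0,-0.1],[3.4,0.15,0],8.5],
    [[0,0,-0.2],[6.8,0.3,2],8.5],
    [[0,0,-0.3],[10.2,0.45,4],8.5],
    [[0,0,-0.394],[13.45,0.56,7],8.5],
    [[0,0,-0.394],[13.45,0.56,9],8.5],
  ],
)

```text
clock: 1.03
eef_pos: [0.4895, 0.3384, 0.1389]
eef_rot: [-0.001, 0.551, 0.834, -0.0]
contact_force: [-0.0, 0.4, 0.3]
width: 0.0848
grasp_force: 0.0
```

send_rows(
  rows=[
    [[0,0,0],[0,0,0],8.5],
    [[0,0,0],[0,0,0],8.5],
  ],
)

```text
clock: 1.2
eef_pos: [0.4903, 0.3341, 0.1408]
eef_rot: [-0.001, 0.555, 0.832, -0.001]
contact_force: [-0.1, -0.9, -0.5]
width: 0.0849
grasp_force: 0.0
```

send_rows(
  rows=[
    [[0,0,0],[0,0,3.2],8.5],
    [[0,0,0],[0,0,6.2],8.5],
    [[0,0,0],[0,0,6.2],0.5],
    [[0,0,0],[0,0,6.2],0.5],
    [[0,0,0],[0,0,6.2],0.5],
  ],
  newtons=30,
)

```text
clock: 1.62
eef_pos: [0.4921, 0.3345, 0.0822]
eef_rot: [0.001, 0.555, 0.832, 0.002]
contact_force: [-0.2, -0.5, -0.3]
width: 0.0513
grasp_force: 0.0
```

send_rows(
  rows=[
    [[0,0,0],[0,0,0],0.5],
    [[0,0,0],[0,0,0],0.5],
    [[0,0,0],[0,0,0],0.5],
  ],
)

```text
clock: 1.87
eef_pos: [0.4909, 0.3346, 0.0807]
eef_rot: [0.0, 0.555, 0.832, 0.001]
contact_force: [-1.2, -2.4, 10.2]
width: 0.0135
grasp_force: 32.2
```

send_rows(
  rows=[
    [[0,0,-0.12],[-0.06,-1.02,0],0.5],
    [[0,0,-0.24],[-0.24,-2.02,0],0.5],
    [[0,0,-0.36],[-0.55,-2.99,0],0.5],
    [[0,0,-0.48],[-0.96,-3.93,0],0.5],
    [[0,0,-0.6],[-1.49,-4.8,0],0.5],
  ],
)

```text
clock: 2.28
eef_pos: [0.4503, 0.303, 0.0807]
eef_rot: [-0.001, 0.282, 0.959, 0.001]
contact_force: [-11.3, 1.8, 12.6]
width: 0.013
grasp_force: 38.2
```

send_rows(
  rows=[
    [[0,0,-0.12],[-0.06,-1.02,0],0.5],
    [[0,0,-0.24],[-0.24,-2.02,0],0.5],
    [[0,0,-0.36],[-0.55,-2.99,0],0.5],
    [[0,0,-0.48],[-0.96,-3.93,0],0.5],
    [[0,0,-0.6],[-1.49,-4.8,0],0.5],
  ],
)

```text
clock: 2.7
eef_pos: [0.4342, 0.2536, 0.0805]
eef_rot: [-0.004, -0.014, 1.0, -0.0]
contact_force: [-25.4, -4.5, 26.1]
width: 0.014
grasp_force: 40.4
```

send_rows(
  rows=[
    [[0,0,-0.03],[0,-0.25,0],0.5],
    [[0,0,-0.05],[-0.01,-0.43,0],0.5],
    [[0,0,-0.06],[-0.02,-0.55,0],0.5],
    [[0,0,-0.06],[-0.02,-0.55,0],0.5],
  ],
)

```text
clock: 3.03
eef_pos: [0.4344, 0.2478, 0.0805]
eef_rot: [-0.005, -0.042, 0.999, -0.001]
contact_force: [-28.5, -7.7, 28.1]
width: 0.0135
grasp_force: 34.8
```

```bash
python3 - <<'E'
from h import *
s=bot.get_state(); T=T_tool(s); print(np.round(s["contact_force"],1),np.round(s["moment"],2),np.round(s["joints"],2))
a=np.array([.5217,.2578]); r=T[:2,3]-a; print("tool x bearing",np.degrees(np.arctan2(T[1,0],T[0,0]))%360,"pos bearing",np.degrees(np.arctan2(r[1],r[0]))%360,np.hypot(*r))
E
```

```text
[-28.5  -7.7  28.1] [-1.28  4.26 -0.56] [ 0.28  0.44  1.75  0.    0.96 -1.37]
tool x bearing 184.76906553264615 pos bearing 186.5415197966304 0.08790863433975923
```

send_rows(
  rows=[
    [[0,0,0],[0.1,-0.1,-0.1],0.5],
    [[0,0,-0.02],[0.2,-0.3,-0.2],0.5],
    [[0,0,-0.02],[0.2,-0.4,-0.2],0.5],
    [[0,0,-0.02],[0.2,-0.4,-0.2],0.5],
  ],
)

```text
clock: 3.37
eef_pos: [0.4344, 0.2466, 0.0809]
eef_rot: [-0.003, -0.05, 0.999, 0.002]
contact_force: [-10.3, 18.2, -3.3]
width: 0.0136
grasp_force: 36.6
```

```bash
python3 - <<'E'
from h import *
s=bot.get_state(); T=T_tool(s); print(np.round(s["contact_force"],1),np.round(s["moment"],2),np.round(s["joints"],2))
a=np.array([.5217,.2578]); r=T[:2,3]-a; print("tool x bearing",np.degrees(np.arctan2(T[1,0],T[0,0]))%360,"pos bearing",np.degrees(np.arctan2(r[1],r[0]))%360,np.hypot(*r))
E
```

```text
[-10.3  18.2  -3.3] [ 2.8   1.61 -0.71] [ 0.28  0.44  1.75  0.01  0.95 -1.4 ]
tool x bearing 185.78821885195373 pos bearing 187.28117797859227 0.08804798565137657
```

send_rows(
  rows=[
    [[0,0,0],[0,0.2,0],3],
    [[0,0,0],[0,0.3,0],4],
    [[0,0,0],[0,0.3,0],5],
    [[0,0,0],[0,0.3,-3.5],6],
    [[0,0,0],[0,0.3,-7],6],
  ],
)

```text
clock: 3.78
eef_pos: [0.436, 0.2468, 0.1514]
eef_rot: [-0.002, -0.051, 0.999, -0.001]
contact_force: [0.3, 0.3, 0.9]
width: 0.0601
grasp_force: 0.0
```

send_rows(
  rows=[
    [[0,0,0],[0,0,-4],6],
    [[0,0,0],[0,0,-8],6],
    [[0,0,0],[0,0,-8],6],
  ],
)

```text
clock: 4.03
eef_pos: [0.4393, 0.2478, 0.2391]
eef_rot: [0.007, -0.052, 0.999, 0.001]
contact_force: [1.0, 0.2, 0.0]
width: 0.0603
grasp_force: 0.0
```

```bash
python3 - <<'E'
from h import *
s,p,d=shot("wrist"); s=bot.get_state(); np.savez("wrist2.npz",p=p,d=d); W=cloud("wrist",s,d); Z=W[...,2]
T=T_tool(s); print(np.round(T[:3,3],4),np.degrees(np.arctan2(T[1,0],T[0,0]))%360,np.round(s["contact_force"],1))
cv2.imwrite("pics/wrist2.png",cv2.resize(p[:,:,::-1],(800,600),interpolation=cv2.INTER_CUBIC))
hsv=cv2.cvtColor(p,cv2.COLOR_RGB2HSV); S,V=hsv[...,1].astype(int),hsv[...,2].astype(int)
a=np.array([.5217,.2578]); R=np.hypot(W[...,0]-a[0],W[...,1]-a[1])
for nm,m in (("grip",(Z>.098)&(Z<.108)&(V<130)&(R<.13)&(R>.04)),("tab",(Z>.082)&(Z<.09)&(R<.16)&(R>.115)&(V>90)),("post",(S<90)&(abs(Z-.055)<.003)&(abs(W[...,0]-.52)<.05)),("pad",(V<80)&(abs(Z-.006)<.003)&(W[...,0]>.42)&(W[...,1]<.2))):
    m=m&(d>0); nl,L,st,_=cv2.connectedComponentsWithStats(m.astype(np.uint8))
    for i in range(1,nl):
        if st[i,4]>60:
            Q=W[L==i]; rc=rect(Q[:,:2]); c=np.array(rc[0])/1000-a; print(nm,st[i].tolist(),rc,"bearing",np.degrees(np.arctan2(c[1],c[0]))%360,np.hypot(*c))
E
```

```text
[0.4383 0.2475 0.2353] 185.90200920012234 [-0.1  0.3 -2. ]
grip [249, 146, 15, 64, 750] (array([436.4, 245.9]), 67.2, 12.9, 3.4) bearing 187.94193955108994 0.08612607038522085
tab [127, 226, 22, 39, 142] (array([531.7, 125.4]), 51.1, 19.8, 21.2) bearing 274.319275027628 0.13277710646041355
pad [52, 132, 34, 118, 374] (array([510.1,  -8.4]), 170.6, 2.9, 9.0) bearing 267.5048428480119 0.26645262243033
```

View pics/wrist2.png

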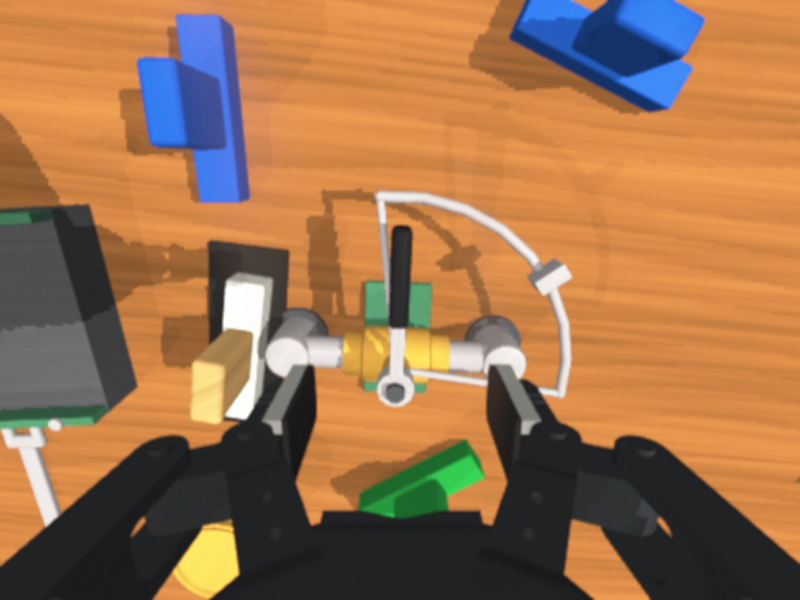

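The picture shows the black grip (400,275) square across the pipe (290 to 500, 355), direction 183.4° against 183.9° expected, and the stop was felt, so the lever is shut. Next, the pusher.

send_rows(
  rows=[
    [[0,0,0.05],[-1.7,-2.83,0.7],6],
    [[0,0,0.1],[-3.4,-5.66,1.4],6.5],
    [[0,0,0.15],[-5.1,-8.49,2.1],7.5],
    [[0,0,0.182],[-6.8,-11.32,2.8],8.5],
    [[0,0,0.182],[-8.54,-14.15,3.5],8.5],
  ],
)

```text
clock: 4.5
eef_pos: [0.5367, 0.1136, 0.1951]
eef_rot: [-0.001, 0.04, 0.999, -0.0]
contact_force: [-0.2, -0.1, 1.0]
width: 0.0849
grasp_force: 0.0
```

send_rows(
  rows=[
    [[0,0,0],[0,0,0],8.5],
    [[0,0,0],[0,0,0],8.5],
    [[0,0,0],[0,0,0],8.5],
  ],
)

```text
clock: 4.75
eef_pos: [0.5358, 0.1154, 0.1957]
eef_rot: [-0.001, 0.04, 0.999, 0.0]
contact_force: [-0.2, -0.0, -0.3]
width: 0.0853
grasp_force: 0.0
```

```bash
python3 - <<'E'
from h import *
S=[]
for i in range(3): s,p,d=shot("wrist"); S.append(T_tool(s))
T=np.mean(S,0); s=bot.get_state()
print(np.round(T[:3,3],4),[np.round(np.degrees(np.arctan2(t[1,0],t[0,0]))%360,2) for t in S],np.round(T[:3,2],4))
W=cloud("wrist",s,d); Z=W[...,2]; V=p.max(-1); hsv=cv2.cvtColor(p,cv2.COLOR_RGB2HSV)
print("table",np.median(Z[abs(Z)<.01]))
np.savez("wrist3.npz",p=p,d=d)
near=(d>0)&(abs(W[...,0]-.538)<.12)&(abs(W[...,1]-.11)<.06)
for nm,m in (("handle",near&(abs(Z-.103)<.004)),("foot",near&(abs(Z-.034)<.003)),("pad",near&(V<80)&(abs(Z-.006)<.003))): print(nm,m.sum(),rect(W[m][:,:2]),np.median(W[m],0))
E
```

```text
[0.5358 0.1158 0.1961] [np.float64(175.47), np.float64(175.52), np.float64(175.55)] [-6.e-04  1.e-04 -1.e+00]
table 0.00017913485158171927
handle 1363 (array([537. , 116.4]), 24.0, 48.7, 86.3) [0.53573254 0.11631478 0.10284744]
foot 1537 (array([539.2, 132.9]), 66.1, 128.9, 84.8) [0.50016999 0.11816631 0.03401527]
pad 4237 (array([536.9, 112.3]), 67.7, 176.2, 88.6) [0.51429451 0.0986194  0.006114  ]
```

send_rows(
  rows=[
    [[0,0,0],[-0.1,0.05,3.5],8.5],
    [[0,0,0],[-0.1,0.05,7],8.5],
    [[0,0,0],[-0.1,0.05,10.5],8.5],
    [[0,0,0],[-0.1,0.05,12.8],8.5],
    [[0,0,0],[-0.1,0.05,12.8],4],
  ],
  newtons=60,
)

```text
clock: 5.32
eef_pos: [0.5344, 0.1164, 0.0642]
eef_rot: [-0.004, 0.039, 0.999, -0.0]
contact_force: [0.3, 0.8, -0.7]
width: 0.0754
grasp_force: 0.0
```

send_rows(
  rows=[
    [[0,0,0],[0,0,0],1],
    [[0,0,0],[0,0,0],1],
    [[0,0,0],[0,0,0],1],
    [[0,0,0],[0,0,0],1],
    [[0,0,0],[0,0,0],1],
  ],
)

```text
clock: 5.73
eef_pos: [0.5381, 0.116, 0.07]
eef_rot: [0.002, 0.039, 0.999, 0.0]
contact_force: [-1.1, 2.2, 8.2]
width: 0.0232
grasp_force: 60.0
```

send_rows(
  rows=[
    [[0,0,0],[0,0,-2],1],
    [[0,0,0],[0,0,-4],1],
    [[0,0,0],[0,0,-6],1],
    [[0,0,0],[0,0,-8],1],
    [[0,0,0],[0,0,-8],1],
  ],
)

```text
clock: 6.15
eef_pos: [0.5388, 0.1158, 0.1522]
eef_rot: [0.003, 0.039, 0.999, 0.0]
contact_force: [0.7, 0.4, -1.7]
width: 0.0234
grasp_force: 59.6
```

```bash
python3 - <<'E'
from h import *
s,p,d=shot("wrist"); s=bot.get_state(); T=T_tool(s)
print(np.round(T[:3,3],4),np.degrees(np.arctan2(T[1,0],T[0,0]))%360,s["width"],s["grasp_force"],np.round(s["contact_force"],1),np.round(s["joints"],2))
W=cloud("wrist",s,d); Z=W[...,2]; V=p.max(-1); cv2.imwrite("pics/w4.png",p[:,:,::-1]); np.savez("wrist4.npz",p=p,d=d)
L=(W-T[:3,3])@T[:3,:3]   # tool coords
near=(d>0)&(abs(L[...,0])<.09)&(abs(L[...,1])<.06)
for z in range(-20,90,4):
    m=near&(L[...,2]*1000>=z)&(L[...,2]*1000<z+4); print(z,m.sum(),end="; ")
m=near&(abs(L[...,2]-.033)<.006)&(p.min(-1)>120); print("foot tool xy",rect(L[m][:,:2]),np.median(L[m][:,2]))
E
```

```text
[0.538  0.1157 0.1499] 175.4865715614344 0.023092089367134864 59.544119238853455 [-0.2  1.2 -2.9] [-0.    0.44  1.54 -0.    1.16 -1.49]
-20 302; -16 287; -12 253; -8 172; -4 110; 0 92; 4 92; 8 84; 12 79; 16 78; 20 61; 24 65; 28 65; 32 1652; 36 1694; 40 5; 44 38; 48 1; 52 1; 56 41; 60 0; 64 0; 68 0; 72 0; 76 0; 80 0; 84 0; 88 0; foot tool xy (array([35.1, -0.2]), 32.0, 60.5, 89.9) 0.03599923747248128
```

send_rows(
  rows=[
    [[0,0,-0.05],[0.1,-3.25,0],1],
    [[0,0,-0.1],[0.25,-6.5,0],1],
    [[0,0,-0.15],[0.4,-9.8,0],1],
    [[0,0,-0.2],[0.5,-13,0],1],
    [[0,0,-0.232],[0.59,-16.28,0],1],
  ],
)

```text
clock: 6.62
eef_pos: [0.5174, -0.0472, 0.1468]
eef_rot: [-0.001, -0.078, 0.997, 0.0]
contact_force: [0.4, -1.2, -2.4]
width: 0.0232
grasp_force: 59.9
```

send_rows(
  rows=[
    [[0,0,0],[0,0,0],1],
    [[0,0,0],[0,0,0],1],
    [[0,0,0],[0,0,0],1],
  ],
)

```text
clock: 6.87
eef_pos: [0.5181, -0.0457, 0.1473]
eef_rot: [-0.001, -0.076, 0.997, 0.0]
contact_force: [-0.7, 0.4, -2.3]
width: 0.0228
grasp_force: 60.2
```

```bash
python3 - <<'E'
from h import *
s0=dict(eef_pos=[.525,0,.231],eef_rot=[0,.70711,.70711,0])
z=np.load("wrist0.npz"); p,d=z["p"],z["d"]; W=cloud("wrist",s0,d)
c,sn=np.cos(np.radians(8.8)),np.sin(np.radians(8.8))
B=lambda W:np.stack([W[...,0]*c+W[...,1]*sn-.5062,-W[...,0]*sn+W[...,1]*c+.197],-1)
b=B(W); m=(d>0)&(abs(W[...,2]-.045)<.003)&(abs(b[...,0])<.075)
print("deck v",np.percentile(b[m][:,1],[0.2,1,50,99,99.8]))
S=[]
for i in range(3): s,p,d=shot("wrist"); S.append(T_tool(s))
T=np.mean(S,0); print("TCP",np.round(T[:3,3],4),np.degrees(np.arctan2(T[1,0],T[0,0]))%360,"bed",B(T[:3,3][None])[0])
W=cloud("wrist",s,d); b=B(W); k=(d>0)&(abs(W[...,2]-.0655)<.004)&(p[...,1]>p[...,0]*1.3)&(b[...,1]<.12)
for sg in(-1,1):
    q=b[k&(b[...,0]*sg>.06)&(b[...,0]*sg<.1)]; print("rail",len(q),np.median(q,0) if len(q) else"")
k=(d>0)&(abs(W[...,2]-.114)<.006)&(p.min(-1)>110)&(abs(b[...,0])<.09); q=b[k]; print("foot",len(q),rect(q),np.median(W[...,2][k]))
k=(d>0)&(abs(W[...,2]-.045)<.004)&(abs(b[...,0])<.075); print("deck z",np.median(W[...,2][k]),k.sum())
E
```

```text
deck v [-0.10724493 -0.10488246  0.02735184  0.11137648  0.25903299]
TCP [ 0.5182 -0.0453  0.1475] 188.79242625662718 bed [-0.00102743  0.07293227]
rail 2807 [-0.08386133 -0.007976  ]
rail 1067 [ 0.08179364 -0.1097317 ]
foot 3380 (array([-35.3,  73. ]), 62.2, 32.1, 0.1) 0.11170838308889151
deck z 0.045049039662310886 26327
```

send_rows(
  rows=[
    [[0,0,0],[0,0,1.5],1],
    [[0,0,0],[0,0,2.8],1],
    [[0,0,0],[0,0,3.5],1],
    [[0,0,0],[0,0,3.5],1],
  ],
)

```text
clock: 7.35
eef_pos: [0.5178, -0.0452, 0.1118]
eef_rot: [-0.001, -0.077, 0.997, 0.001]
contact_force: [0.4, -0.2, -2.5]
width: 0.0235
grasp_force: 60.2
```

send_rows(
  rows=[
    [[0,0,0],[0,-1.5,0],1],
    [[0,0,0],[0,-3,0],1],
    [[0,0,0],[0,-4.5,0],1],
    [[0,0,0],[0,-6,0],1],
    [[0,0,0],[0,-7.5,0],1],
  ],
)

```text
clock: 7.77
eef_pos: [0.5302, -0.1211, 0.1137]
eef_rot: [0.0, -0.077, 0.997, 0.0]
contact_force: [-0.8, 3.3, -1.4]
width: 0.023
grasp_force: 60.6
```

send_rows(
  rows=[
    [[0,0,0],[0,-1.5,0],1],
    [[0,0,0],[0,-3,0],1],
    [[0,0,0],[0,-4.5,0],1],
    [[0,0,0],[0,-6,0],1],
    [[0,0,0],[0,-7.5,0],1],
  ],
)

```text
clock: 8.18
eef_pos: [0.5416, -0.196, 0.1133]
eef_rot: [-0.0, -0.076, 0.997, -0.0]
contact_force: [-0.4, 0.8, -0.9]
width: 0.0234
grasp_force: 60.6
```

send_rows(
  rows=[
    [[0,0,0],[0,-1.2,0],1],
    [[0,0,0],[0,-2.3,0],1],
    [[0,0,0],[0,-2.8,0],1],
    [[0,0,0],[0,-2.8,0],1],
    [[0,0,0],[0,-2.8,0],1],
  ],
)

```text
clock: 8.6
eef_pos: [0.5456, -0.2219, 0.1132]
eef_rot: [-0.0, -0.077, 0.997, 0.0]
contact_force: [-0.4, 0.6, -2.5]
width: 0.0231
grasp_force: 60.5
```

send_rows(
  rows=[
    [[0,0,0],[0,0,-2.5],1],
    [[0,0,0],[0,0,-5],1],
    [[0,0,0],[0,2,-7],1],
    [[0,0,0],[0,5,-8],1],
    [[0,0,0],[0,8,-8],1],
  ],
)

```text
clock: 9.02
eef_pos: [0.534, -0.142, 0.1958]
eef_rot: [0.002, -0.076, 0.997, -0.001]
contact_force: [1.2, -0.8, -2.5]
width: 0.0233
grasp_force: 60.4
```

```bash
python3 - <<'E'
from h import *
a=[]
for n in("scene","side"):
    s,p,d=shot(n); a.append(p)
sc=a[0][170:300,160:300]; sd=a[1][165:265,225:375]
cv2.imwrite("pics/tray.png",np.hstack([cv2.resize(sc,(400,371),interpolation=3),cv2.resize(sd,(400,371),interpolation=3)])[:,:,::-1])
E
```

```text
(no output)
```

View pics/tray.png

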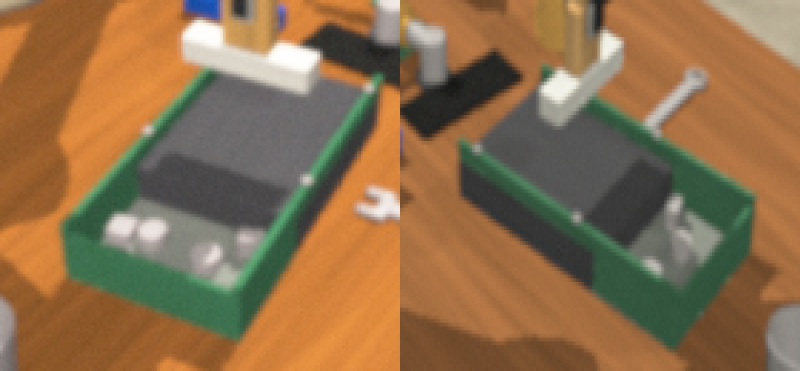

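The picture shows an empty deck and all four scraps on the tray floor, at (120,230), (150,235), (205,257) and (250,243) in the left crop. Next I take the pusher back to the pad.

send_rows(
  rows=[
    [[0,0,0.036],[-0.58,3.5,0],1],
    [[0,0,0.072],[-1.17,7,0],1],
    [[0,0,0.108],[-1.76,10.5,0],1],
    [[0,0,0.144],[-2.34,14,1],1],
    [[0,0,0.18],[-2.93,17.5,2],1],
  ],
)

```text
clock: 9.53
eef_pos: [0.5356, 0.0363, 0.1735]
eef_rot: [0.001, 0.014, 1.0, -0.0]
contact_force: [0.9, 0.3, -3.3]
width: 0.023
grasp_force: 60.8
```

send_rows(
  rows=[
    [[0,0,0],[0.04,3,1],1],
    [[0,0,0],[0.08,5.5,1.5],1],
    [[0,0,0],[0.11,7.6,2],1],
    [[0,0,0],[0.11,7.6,2],1],
    [[0,0,0],[0.11,7.6,2],1],
  ],
)

```text
clock: 9.95
eef_pos: [0.5363, 0.1113, 0.153]
eef_rot: [-0.0, 0.012, 1.0, -0.0]
contact_force: [0.3, -1.0, -1.5]
width: 0.0231
grasp_force: 60.9
```

send_rows(
  rows=[
    [[0,0,0],[0,0,0],1],
    [[0,0,0],[0,0,0],1],
    [[0,0,0],[0,0,0],1],
  ],
)

```text
clock: 10.2
eef_pos: [0.5369, 0.1096, 0.1535]
eef_rot: [0.0, 0.014, 1.0, -0.0]
contact_force: [0.8, 0.0, -1.8]
width: 0.0233
grasp_force: 60.9
```

```bash
cat > padchk.py <<'E'
from h import *
S=[]
for i in range(4): s,p,d=shot("wrist"); S.append(T_tool(s))
T=np.mean(S,0); print("TCP",np.round(T[:3,3],4),np.degrees(np.arctan2(T[1,0],T[0,0]))%360,s["width"],np.round(s["contact_force"],1))
W=cloud("wrist",s,d); Z=W[...,2]; V=p.max(-1)
near=(d>0)&(abs(W[...,0]-.538)<.12)&(abs(W[...,1]-.11)<.06)
m=near&(V<80)&(abs(Z-.006)<.0035); print("pad",m.sum(),rect(W[m][:,:2]))
zf=T[2,3]-.036; m=near&(abs(Z-zf)<.005)&(p.min(-1)>110); nl,L,st,_=cv2.connectedComponentsWithStats(m.astype(np.uint8)); i=1+np.argmax(st[1:,4]); Q=W[L==i]; print("foot top",rect(Q[:,:2]),np.median(Q[:,2]))
E
python3 padchk.py
```

```text
TCP [0.5368 0.1098 0.1535] 178.40600084975017 0.02344902463368894 [ 0.2  0.6 -2.9]
pad 2425 (array([521.9, 112.8]), 68.2, 145.8, 88.7)
foot top (array([501.9, 110.7]), 32.1, 61.0, 88.5) 0.11739009171194292
```

send_rows(
  rows=[
    [[0,0,0],[0,0.25,2.5],1],
    [[0,0,0],[0,0.25,5],1],
    [[0,0,0],[0,0.25,7],1],
    [[0,0,0],[0,0.25,8],1],
    [[0,0,0],[0,0.25,8.2],1],
  ],
)

```text
clock: 10.82
eef_pos: [0.5362, 0.1131, 0.0703]
eef_rot: [-0.001, 0.013, 1.0, 0.0]
contact_force: [0.5, 1.1, -2.2]
width: 0.0231
grasp_force: 61.2
```

send_rows(
  rows=[
    [[0,0,0],[0,0,0.1],1],
    [[0,0,0],[0,0,0.15],1],
    [[0,0,0],[0,0,0.15],1],
  ],
)

```text
clock: 11.07
eef_pos: [0.5372, 0.1129, 0.0706]
eef_rot: [0.001, 0.013, 1.0, -0.0]
contact_force: [-0.4, -0.7, -1.7]
width: 0.0231
grasp_force: 61.1
```

```bash
python3 padchk.py
```

```text
TCP [0.5371 0.1129 0.0705] 178.46336455229752 0.02326954870234766 [ 0.5 -0.  -2.9]
pad 5683 (array([506.6, 113.1]), 68.2, 116.7, 88.5)
foot top (array([501.6, 113.5]), 32.0, 59.7, 88.4) 0.03425764408903771
```

send_rows(
  rows=[
    [[0,0,0],[0,0,0.05],2.6],
    [[0,0,0],[0,0,0.05],3.5],
    [[0,0,0],[0,0,0],5.5],
    [[0,0,0],[0,0,0],7],
    [[0,0,0],[0,0,0],7],
  ],
)

```text
clock: 11.68
eef_pos: [0.5369, 0.113, 0.07]
eef_rot: [0.0, 0.013, 1.0, 0.0]
contact_force: [0.6, -0.4, 0.0]
width: 0.0695
grasp_force: 0.0
```

send_rows(
  rows=[
    [[0,0,0],[0,0,-3],7],
    [[0,0,0],[0,0,-7],7],
    [[0,0,0],[0,0,-11],7],
    [[0,0,0],[0,0,-14],7],
    [[0,0,0],[0,0,-14],7],
  ],
)

```text
clock: 12.1
eef_pos: [0.539, 0.1131, 0.2164]
eef_rot: [0.006, 0.013, 1.0, 0.0]
contact_force: [0.9, 0.1, 0.9]
width: 0.07
grasp_force: 0.0
```

send_rows(
  rows=[
    [[0,0,0],[0,0,0],7],
    [[0,0,0],[0,0,0],7],
    [[0,0,0],[0,0,0],7],
  ],
)

```text
clock: 12.35
eef_pos: [0.5361, 0.113, 0.2082]
eef_rot: [-0.001, 0.013, 1.0, -0.0]
contact_force: [0.5, -0.2, -0.9]
width: 0.07
grasp_force: 0.0
```

```bash
sed 's/zf=T\[2,3\]-.036/zf=.034/; s/<.0035/<.003/' padchk.py > padchk2.py; cat >> padchk2.py <<'E'
m=near&(abs(Z-.103)<.004); print("handle",rect(W[m][:,:2]),np.median(Z[m]))
cv2.imwrite("pics/w5.png",cv2.resize(p[:,:,::-1],(800,600),interpolation=3))
np.savez("wrist5.npz",p=p,d=d,T=T)
E
python3 padchk2.py
```

```text
TCP [0.5363 0.113  0.2085] 178.46222755359608 0.06998689862945931 [ 0.6  0.4 -0.4]
pad 3806 (array([536.9, 112.2]), 67.6, 175.4, 88.6)
foot top (array([514., 113.]), 31.9, 84.0, 88.4) 0.033810554136281146
handle (array([536.4, 112.2]), 23.7, 50.1, 89.2) 0.10268088186351146
```

View pics/w5.png

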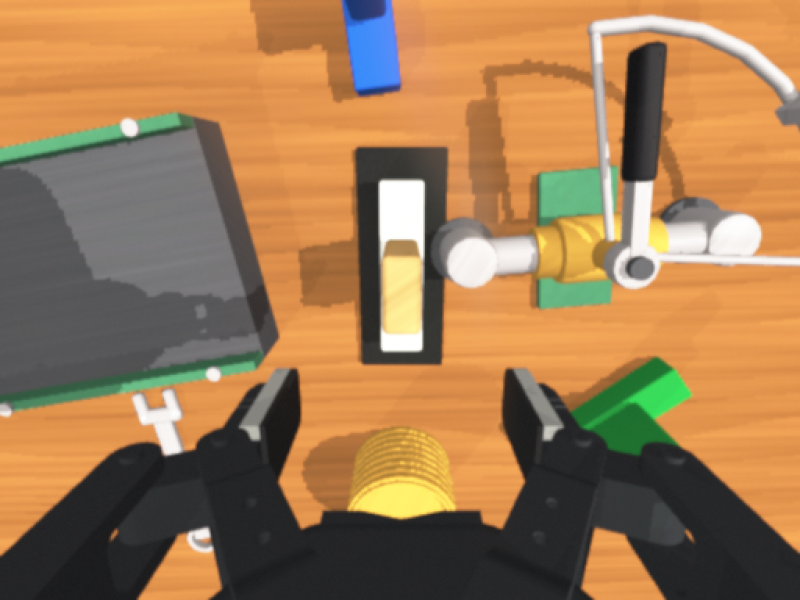

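The pusher stands centred on the pad at (402,270) and squared to it, and the lever is still shut. Next I return over the lever for a settled measurement of lever and tab.

send_rows(
  rows=[
    [[0,0,-0.02],[2,2.7,-0.3],7],
    [[0,0,-0.04],[4.1,5.4,-0.6],7],
    [[0,0,-0.06],[6.2,8,-0.9],7],
    [[0,0,-0.08],[8.2,10.7,-1.2],6],
    [[0,0,-0.091],[10.3,13.43,-1.2],6],
  ],
)

```text
clock: 12.97
eef_pos: [0.4365, 0.251, 0.222]
eef_rot: [0.0, -0.032, 0.999, 0.0]
contact_force: [0.1, -0.3, -0.1]
width: 0.0598
grasp_force: 0.0
```

send_rows(
  rows=[
    [[0,0,0],[0,0,0],6],
    [[0,0,0],[0,0,0],6],
    [[0,0,0],[0,0,0],6],
    [[0,0,0],[0,0,0],6],
  ],
)

```text
clock: 13.3
eef_pos: [0.438, 0.2492, 0.2215]
eef_rot: [-0.0, -0.031, 1.0, -0.0]
contact_force: [0.3, 0.5, 0.8]
width: 0.0599
grasp_force: 0.0
```

```bash
cat > vm.py <<'E'
from h import *
from scipy.optimize import least_squares
S=[]
for i in range(5): s,p,d=shot("wrist"); S.append(T_tool(s))
T=np.mean(S,0); q=Ro.from_matrix(np.array([t[:3,:3] for t in S])).mean().as_quat(); s=dict(eef_pos=T[:3,3],eef_rot=q[[3,0,1,2]])
print("TCP",np.round(T[:3,3],4),np.degrees(np.arctan2(T[1,0],T[0,0]))%360)
W=cloud("wrist",s,d); Z=W[...,2]; hsv=cv2.cvtColor(p,cv2.COLOR_RGB2HSV); Sa,V=hsv[...,1].astype(int),hsv[...,2].astype(int)
print("table",np.median(Z[(d>0)&(abs(Z)<.01)]))
def comps(m,mn):
    nl,L,st,_=cv2.connectedComponentsWithStats((m&(d>0)).astype(np.uint8)); return [(W[L==i],st[i]) for i in range(1,nl) if st[i,4]>mn]
near=(abs(W[...,0]-.48)<.16)&(W[...,1]>.2)&(W[...,1]<.42)
P=W[near&(d>0)&(Sa<80)&(abs(Z-.069)<.004)]; a=np.array([.5217,.2570])
for _ in range(3):
    r=P[:,:2]-a; R=np.hypot(*r.T); b=np.degrees(np.arctan2(r[:,1],r[:,0]))%360
    A=P[(abs(R-.135)<.008)&(b>95)&(b<183)]; f=least_squares(lambda c:np.hypot(*(A[:,:2]-c).T)-.135,a,loss="soft_l1",f_scale=.001); a=f.x
def fit(P): vx,vy,x,y=cv2.fitLine((P[:,:2]*1000).astype(np.float32),cv2.DIST_HUBER,0,.01,.01).ravel(); return np.array([x,y])/1000,np.array([vx,vy])
L=[fit(P[(R>.05)&(R<.12)&(abs(b-t)<3.5)]) for t in (190.6,87.2)]
k=np.linalg.solve(np.c_[L[0][1],-L[1][1]],L[1][0]-L[0][0]); a2=L[0][0]+k[0]*L[0][1]
print("axis arc",a,"spokes",a2,"spoke dirs",[np.degrees(np.arctan2(v[1],v[0]))%180 for _,v in L])
def bear(c,a): c=np.array(c)/1000-a; return np.round([np.degrees(np.arctan2(c[1],c[0]))%360,np.hypot(*c)],3)
for Q,st in comps(near&(abs(Z-.103)<.005)&(V<120),150): 
    rc=rect(Q[:,:2]); print("grip",len(Q),rc,bear(rc[0],a),bear(rc[0],a2),"dir",np.degrees(np.arctan2(*fit(Q)[1][::-1]))%180)
for Q,st in comps(near&(abs(Z-.086)<.003)&(Sa<90),60):
    rc=rect(Q[:,:2]); print("tab",st.tolist(),rc,bear(rc[0],a),bear(rc[0],a2),"dir",np.degrees(np.arctan2(*fit(Q)[1][::-1]))%180)
pp=W[(d>0)&(Sa<90)&(abs(Z-.05)<.0025)&(abs(W[...,0]-.52)<.014)&(W[...,1]>.19)&(W[...,1]<.33)]; print("pipe dir",np.degrees(np.arctan2(*fit(pp)[1][::-1]))%180,len(pp))
E
python3 vm.py
```

```text
TCP [0.4379 0.2492 0.2216] 183.59427201697738
table -8.857542154100395e-05
axis arc [0.52193485 0.24992733] spokes [0.5214857  0.24780884] spoke dirs [np.float32(8.402046), np.float32(87.244995)]
grip 933 (array([438.4, 246.2]), 68.2, 13.6, 3.9) [1.82555e+02 8.40000e-02] [1.81109e+02 8.30000e-02] dir 3.808041
tab [345, 172, 26, 22, 278] (array([432.2, 353.3]), 12.5, 24.0, 42.0) [130.96    0.137] [130.244   0.138] dir 130.16685
pipe dir 93.971054 461
```

send_rows(
  rows=[
    [[0,0,0],[0.12,-0.32,4],6],
    [[0,0,0],[0.12,-0.32,8],6],
    [[0,0,0],[0.12,-0.32,12],6],
    [[0,0,0],[0.12,-0.32,14],6],
    [[0,0,0],[0.12,-0.32,14],6],
  ],
  newtons=30,
)

```text
clock: 13.97
eef_pos: [0.4342, 0.2457, 0.0778]
eef_rot: [-0.004, -0.032, 0.999, -0.001]
contact_force: [0.5, -0.6, -1.4]
width: 0.0602
grasp_force: 0.0
```

send_rows(
  rows=[
    [[0,0,0],[0,0,0],2.5],
    [[0,0,0],[0,0,0],0.5],
    [[0,0,0],[0,0,0],0.5],
    [[0,0,0],[0,0,0],0.5],
    [[0,0,0],[0,0,0],0.5],
  ],
)

```text
clock: 14.38
eef_pos: [0.4373, 0.2471, 0.0834]
eef_rot: [0.002, -0.032, 0.999, 0.0]
contact_force: [-1.2, -0.1, 7.4]
width: 0.0133
grasp_force: 33.3
```

```bash
cat > st.py <<'E'
from h import *
s=bot.get_state(); T=T_tool(s); r=T[:2,3]-np.array([.5217,.2514])
print(s["clock"],np.round(T[:3,3],4),"x bearing",np.degrees(np.arctan2(T[1,0],T[0,0]))%360,"pos bearing",np.degrees(np.arctan2(r[1],r[0]))%360,np.hypot(*r),np.round(s["contact_force"],1),np.round(s["moment"],2),s["width"])
E
python3 st.py
```

```text
14.3833 [0.4373 0.2471 0.0834] x bearing 183.6673418171162 pos bearing 182.92437697992668 0.08454916845999673 [-1.2 -0.1  7.4] [-0.02  0.18 -0.09] 0.013327177345764931
```

send_rows(
  rows=[
    [[0,0,0.12],[-0.06,1.01,0],0.5],
    [[0,0,0.24],[-0.24,2.01,0],0.5],
    [[0,0,0.36],[-0.54,2.98,0],0.5],
    [[0,0,0.48],[-0.95,3.9,0],0.5],
    [[0,0,0.6],[-1.48,4.77,0],0.5],
  ],
)

```text
clock: 14.8
eef_pos: [0.449, 0.2959, 0.0834]
eef_rot: [0.001, 0.267, 0.964, 0.001]
contact_force: [2.5, -2.7, 5.4]
width: 0.013
grasp_force: 33.1
```

send_rows(
  rows=[
    [[0,0,0.12],[-0.06,1.01,0],0.5],
    [[0,0,0.24],[-0.24,2.01,0],0.5],
    [[0,0,0.316],[-0.42,2.63,0],0.5],
    [[0,0,0.316],[-0.42,2.63,0],0.5],
    [[0,0,0.316],[-0.42,2.63,0],0.5],
  ],
)

```text
clock: 15.22
eef_pos: [0.4663, 0.3165, 0.0835]
eef_rot: [0.001, 0.413, 0.911, 0.001]
contact_force: [1.2, 1.4, 4.5]
width: 0.0134
grasp_force: 33.1
```

```bash
python3 st.py
```

```text
15.2167 [0.4663 0.3165 0.0835] x bearing 131.1794576119553 pos bearing 130.40287560141658 0.08546834423998109 [1.2 1.4 4.5] [ 0.15 -0.06 -0.06] 0.013399592855394004
```

send_rows(
  rows=[
    [[0,0,0],[0,0,0],2.5],
    [[0,0,0],[0,0,0],4],
    [[0,0,0],[0,0,0],6],
    [[0,0,0],[0,0,-3.5],6],
    [[0,0,0],[0,0,-7],6],
  ],
)

```text
clock: 15.63
eef_pos: [0.464, 0.3152, 0.1512]
eef_rot: [-0.002, 0.413, 0.911, -0.002]
contact_force: [0.7, -1.0, 1.0]
width: 0.0607
grasp_force: 0.0
```

send_rows(
  rows=[
    [[0,0,0],[0,0,-4],6],
    [[0,0,0],[0,0,-8],6],
    [[0,0,0],[0,0,-11],6],
    [[0,0,0],[0,0,-11],6],
    [[0,0,0],[0,0,-11],6],
  ],
)

```text
clock: 16.05
eef_pos: [0.4654, 0.3158, 0.263]
eef_rot: [0.001, 0.413, 0.911, 0.001]
contact_force: [-0.0, -0.1, -1.7]
width: 0.0602
grasp_force: 0.0
```

send_rows(
  rows=[
    [[0,0,0],[0,0,0],6],
    [[0,0,0],[0,0,0],6],
    [[0,0,0],[0,0,0],6],
  ],
)

```text
clock: 16.3
eef_pos: [0.4648, 0.3156, 0.2604]
eef_rot: [-0.001, 0.413, 0.911, -0.001]
contact_force: [-0.3, -0.3, -0.0]
width: 0.0604
grasp_force: 0.0
```

```bash
echo 'cv2.imwrite("pics/w6.png",cv2.resize(p[:,:,::-1],(800,600),interpolation=3))' >> vm.py; python3 vm.py
```

```text
TCP [0.4649 0.3157 0.2609] 131.19502448923097
table -0.0003807724370545329
axis arc [0.52230262 0.25128575] spokes [0.5210183  0.25163448] spoke dirs [np.float32(10.028812), np.float32(86.74086)]
grip 734 (array([466.7, 314.8]), 13.4, 67.6, 41.0) [1.312e+02 8.400e-02] [1.30693e+02 8.30000e-02] dir 131.14871
tab [253, 118, 10, 22, 216] (array([432.3, 353.3]), 10.1, 23.2, 41.2) [131.421   0.136] [131.11    0.135] dir 128.1343
pipe dir 93.62632 398
```

View pics/w6.png

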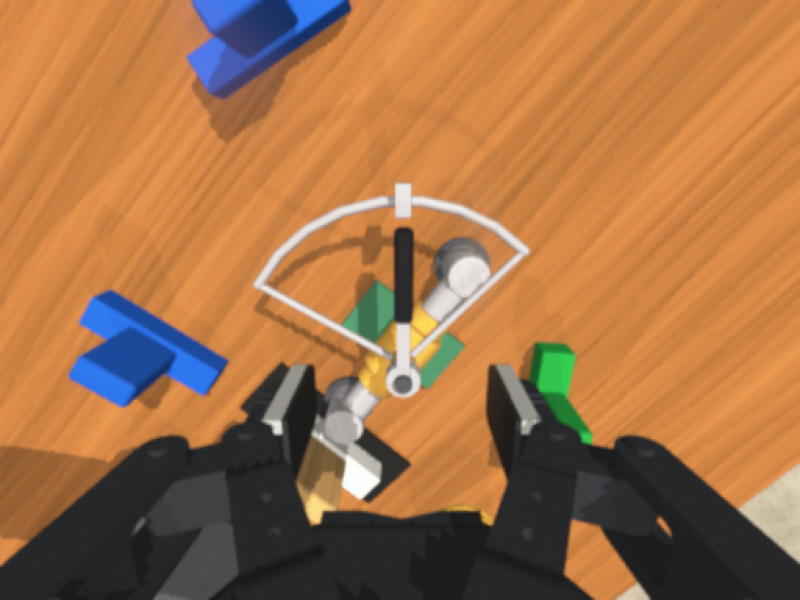

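The picture shows the lever (hub 403,380; grip 403,275) pointing straight at the tab (403,200): bearing 131.2° against 131.3°. The gripper is clear of everything, so I hand in.

```bash
python3 -c "
from rig import bot
print(bot.hand_in())"
```

```text
the job is handed in; nothing more can be done
None
```

I shut the lever against its stop, swept all four scraps into the tray with the pusher, stood it back squarely on its pad, then opened the lever to within about 0.2° of the tab, and handed in at about 16.6 s.

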